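Clear the chute mouth and tuck its apron plate under the bench lap

TASK

Clear the brush holder that lies in the mouth of the parts chute: put it in the open top drawer of the parts cabinet and slide that drawer fully shut. Then lift the loose apron plate by its rubber-capped rib, lay it level in the chute mouth and slide its plain edge about 3 cm in under the yellow-edged lap of the bench sheet, square to it and without lifting the lap, so that the plate bridges the gap. Finish still holding the rib and pressing the plate down flat with about 15 N, ready for riveting: do not let go, and leave the other parts on the bench where they are.

Things in the scene. Friction and masses are not known exactly. Their poses are not given: they have to be found in the camera images.
- chute: Fixed galvanised chute at the far bench edge. Origin: at bench-top level (z = 0) straight below the middle of the lap's free edge. x runs down the flow, away from the robot, y across, z up. Along its x: a base sheet on the bench ends at +20 mm (top 2 mm high), then a 25 mm gap, then the level head pan. The fitted apron plate lies flat on both and bridges the gap.
- chute_pan (a point): Centre of the chute's level head pan, on its upper face (2 mm above bench level like the base sheet), chute x = +107.5 mm; axes as the chute. The pan runs from chute x +45 to +170 mm and then slopes down into a grey bin. It is 190 mm wide between side walls that start at x = +55 mm and rise 37 mm above the pan.
- lap_edge (a point): Middle of the lower edge of the lap's free end (yellow line on top); axes as the chute. The lap is the front 55 mm of the bench's wear sheet, 220 mm wide, 3 mm thick, joggled up so that its underside stands 8 mm above the base sheet: a pocket 8 mm high and 45 mm deep, entered from the chute side along chute -x.
- lap (a joint): Lift of the springy lap: 0 = lying as it should, grows as its free edge is raised; 5 mm at the edge = 0.09 rad. It starts to lift at some 4 N at the edge (some 7 N at 5 mm) and springs back.
- apron_rib (a point): Middle of the rib of the loose apron plate, 22 mm above its underside. Plate 3 mm thick, 130 mm (x) by 150 mm (y), about 0.26 kg. The rib runs along x, 70 mm long, in the middle of the width, top 38 mm above the underside: upper 16 mm black rubber 10 mm thick, below it a 6 mm web. Grip it across y. x points away from the plain edge, so down the flow once fitted. Starts flat on the bench, rib up.
- apron_edge (a point): Middle of the apron plate's plain edge, the one that goes under the lap: 75 mm from apron_rib along the plate's -x, half-way up the 3 mm sheet; same axes. The rib starts 40 mm back from this edge.
- holder_mid (a point): Centre of the black plastic brush holder lying on the chute's head pan. Block 50 mm (x) by 24 mm (y) by 20 mm high, this point 10 mm above its underside. Two brushes stick out 9 mm at +x; two ears, 5 mm high, widen it to 40 mm between x = -23 and -11 mm. Grip it across y. About 45 g.
- parts_drawer0 (a joint): Opening of the cabinet's top drawer in m: 0 = fully shut, starts at 0.11 to 0.13. About 1 N of friction; it stays where it is left.
- parts_drawer0_handle (a point): Middle of the top drawer's steel bar handle: 100 mm long along the point's y, 11 mm thick, 35 mm in front of the drawer's face and 38 mm below the top of the cabinet (200 x 200 mm, 160 mm high, two drawers). The point's x points into the cabinet: push along it to shut the drawer.
- drawer_floor (a point): Point on the top drawer's inner floor, moving with the drawer, on its middle line and 53 mm behind the inside of its front: about the middle of the part that stands open. Inside 155 mm long (x, into the cabinet), 158 mm wide (y), walls 48 mm high.
- housing: Bystander: cast-aluminium alternator end housing, 132 mm across, 50 mm high, origin under its centre.
- pulley: Bystander: dull zinc-finished steel V pulley, 64 mm across, 24 mm high, origin under its centre.
- spare_holder: Bystander: another brush holder like the first, lying on the bench, origin under its centre. Not the one to move.
- bearing: Bystander: ball bearing ring 42 mm across, 13 mm high, origin under its centre.

How it is judged (in metres and radians):
On the way, in this order (a step that is already met when the one before it is completed fails the run):
1. the brush holder lies in the top drawer and the drawer is fully shut (z of holder_mid in the frame of drawer_floor between 0 and 0.035 m and x of holder_mid in the frame of drawer_floor between -0.06 and 0.11 m and y of holder_mid in the frame of drawer_floor between -0.085 and 0.085 m and value of joint parts_drawer0 below 0.006 m), for 0.2 s.
2. the apron plate's plain edge is at least 20 mm under the lap, the plate square to it (x of apron_edge in the frame of chute between -0.055 and -0.02 m and z of apron_edge in the frame of chute between 0 and 0.01 m and angle between the x axis of apron_edge and the x axis of chute, either way round below 0.12 rad and value of joint lap below 0.03 rad and x of apron_rib in the frame of chute above 0 m and y of apron_rib in the frame of chute between -0.03 and 0.03 m), for 0.2 s.
At the end, for the whole second after the job is handed in: Holder in the top drawer, shut within 6 mm. Apron edge 20 mm or more under the lap, plate flat (0.03 rad), square (0.12 rad), within 30 mm of the chute's middle, lap down (under 0.03 rad); fingers hold the plate and press it on the chute with over 7 N, its weight included (all of step 1 and x of apron_edge in the frame of chute between -0.055 and -0.02 m and z of apron_edge in the frame of chute between 0 and 0.006 m and x of apron_rib in the frame of chute above 0 m and y of apron_rib in the frame of chute between -0.03 and 0.03 m and angle between the x axis of apron_edge and the x axis of chute, either way round below 0.12 rad and angle between apron_edge's own z axis and vertical below 0.03 rad and contact force between apron and chute above 7 N and contact force between the fingers and apron above 2 N and value of joint lap below 0.03 rad); the arm keeps its last pose, push and grip.
It fails at once if the lap is lifted (more than about 5 mm at its edge) (value of joint lap above 0.09 rad).
It fails at once if a bystander is shoved more than 30 mm (distance of any of housing, pulley, spare_holder, bearing from where it was at the start of the episode above 0.03 m).
It also fails if it takes over 72 s, if anything falls off the work surface, if the arm or the gripper's body presses on something with over 40 N, if the wrist force passes 120 N, or if a joint passes its speed limit or range.

ROBOT

A 6-joint arm with a two-finger parallel gripper is mounted at the origin on the work surface. World frame = base frame: x ahead of the robot, y to its left, z up, the work surface at z = 0. Lengths are in mm, angles in rad, forces in N, time in s.
With the tool pointing down it reaches from about 350 to 875 mm from the base axis. Payload 4.2 kg.
Tool frame: the origin (TCP) lies between the finger pads; the fingertips stand 14 mm ahead of it and the grasp point (between the pads) lies 5 mm behind it; z points along the fingers, y is the line along which they close (so a half turn about z gives the same grasp; the last joint's range is limited). The gripper opens to 85 mm and grips with 20 to 120 N. Pads are 22 mm wide; open, the fingers measure 114 mm over their backs; the gripper's body (76 mm by 85 mm) begins 54 mm behind the grasp point. The pads swing forward as they close: fully open they stand 13 mm farther back than shut.
Start: joints at [1.59, 0.385, 0.008, 0, -1.194, -0.259], TCP at [148.411, 607.102, 245.312] pointing down, gripper open.
Joint ranges: [-3.14, 3.14], [-1.21, 2.06], [-1.07, 1.41], [-3.16, 2.05], [-2.99, -0.16], [-3.1, 3.1]. Speed limits (rad/s): [2.79, 2.79, 3.14, 3.14, 3.14, 3.14].

INTERFACE

Orientations are given as a unit quaternion [x, y, z, w].
In Python, from bench import * gives the robot as it stands.
- The arm moves only by the tool carry_out, never from a script. Its argument "motion" is a list of rows, each a list of 7 numbers: the turn, a rotation vector about the tool's x, y, z in rad, then the shift along the tool's x, y, z in mm, then the opening, from -1 (shut) to 1 (fully open), so that 0 is half open. A call has 1 to 5 rows; each row is the pose to reach, as a shift and turn from the pose commanded when the call began, along the tool's axes at that moment; what a row does not reach only later rows make up. A row lasts 1/8 s, in which the tool goes at most 62.5 mm and 10.7 degrees, less where a joint would pass 70% of its speed; a pose out of reach is approached as far as the arm can. A call with a gripper value outside its range is refused whole. The fingers move at their own pace and stop on an object; the grip force is fixed at half the most. Time passes only in rows, so rows that repeat a pose let the fingers close. It gives the time, the measured TCP pose, the force, the opening and the grip force at its end, in the units of the state.
- read_state(): the state, without advancing time (a new reading comes with each control period).
- get_image(name): name is "scene" or "top" or "wrist"; returns a dict with "color" (480x640x3 uint8, blue, green, red), "mtx" (3x3 intrinsics, pixels), "position" and "orientation" of the camera in the world. Camera axes: x right, y down, z forward; pixel columns grow to the right and rows downward; lengths in mm; the calibration is good to about 2 mm. A picture is of the moment at which its call begins. There is no depth.
- job_done(): hands the job in; it is judged then, once.
The state is a dict: "clock": time; "joints": joint angles; "joint_vel": joint speeds; "joint_efforts": joint torques, N m; "position": TCP position; "ee_rot": TCP orientation; "contact_force": force on the tool from outside, world axes, zero at the start; "wrist_torque": the same for the moment, N m; "gripper_width": finger opening in mm; "grasp_force": force on a finger pad.
Only numpy, scipy, OpenCV 4.12 (cv2) and the standard library are available. Lean on these libraries where they do the work, as an engineer would, in place of code of your own. Each camera call takes 0.05 s, during which the arm holds its last target. There are 200 camera calls.

## Working session

There is one attempt and no reset: what is moved stays moved. The work goes in short steps, Python scripts to look and compute and a tool call to move; the robot and the scene stay as the last step left them, time stands still between calls to the robot, and variables do not carry over. Pictures are saved under pics/ and viewed, at most 10 in all, crops included, and the job is handed in when it is done.

Besides the shell and the picture viewer there is one more tool, called after ">>>" as name(argument=value, ...) on one line, values as JSON. carry_out: Moves the arm, as the interface text tells. Its arguments: {"type":"object","properties":{"motion":{"type":"array"}},"required":["motion"]}

```bash
mkdir -p pics; ls; python3 - <<'E'
from bench import *
import cv2
s=read_state(); print(s)
for n in ("top","scene"):
    im=get_image(n); cv2.imwrite(f"pics/{n}0.png",im["color"]); print(n,im["mtx"],im["position"],im["orientation"])
E
```

```text
pics
{'clock': 0.0, 'joints': array([ 1.58958469e+00,  3.85574000e-01,  6.65564864e-03, -4.84785928e-04,
       -1.19399850e+00, -2.58563124e-01]), 'joint_vel': array([ 6.36219584e-05, -9.89928804e-05,  1.01306266e-03,  2.99769292e-04,
       -3.45962780e-04,  1.13458074e-03]), 'joint_efforts': array([ 3.44057644e-04, -3.92283154e+01,  1.88396269e+01,  4.18603912e+00,
       -4.68648796e-03,  4.55677224e-06]), 'position': array([148.30198129, 606.59659191, 244.22479598]), 'ee_rot': array([ 9.92810829e-01, -1.19689108e-01, -7.65688161e-05,  1.08122874e-03]), 'contact_force': array([-0.44138068, -0.530299  , -0.89469447]), 'wrist_torque': array([-0.00094171, -0.02157252, -0.0291616 ]), 'grasp_force': 0.0, 'gripper_width': 85.41474356903664}
top [[600.64031444   0.         324.10469858]
 [  0.         600.64031444 252.51649945]
 [  0.           0.           1.        ]] [ 273.5415161     7.3590603  1567.91879949] [ 0.71450601 -0.69408164  0.0667887  -0.05719368]
scene [[480.01311019   0.         320.38279758]
 [  0.         480.01311019 235.36931027]
 [  0.           0.           1.        ]] [945.0110013  473.53624221 771.66404312] [ 0.31832767  0.87179257 -0.3484021  -0.1313818 ]
```

View pics/top0.png

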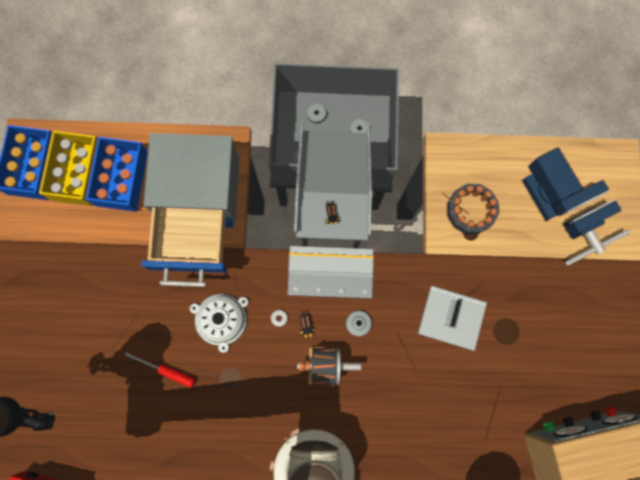

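View pics/scene0.png

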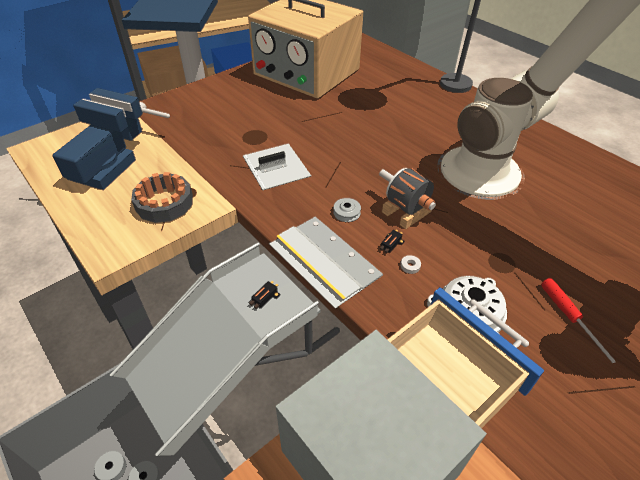

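The top view shows the holder at (332,212), the lap's yellow edge on row ~255, the apron plate at (453,318) and the drawer handle at (183,283). The scene view shows the same layout, with the drawer open toward the robot.

```bash
cat > h.py <<'E'
from bench import *
import cv2, numpy as np
from scipy.spatial.transform import Rotation as R
np.set_printoptions(precision=3,suppress=True)
def ray(im,uv,z):
    uv=np.atleast_2d(np.float64(uv)); d=np.c_[uv,np.ones(len(uv))]@np.linalg.inv(im["mtx"]).T
    d=R.from_quat(im["orientation"]).apply(d); o=np.array(im["position"])
    return o+d*((z-o[2])/d[:,2])[:,None]
def proj(im,P):
    p=R.from_quat(im["orientation"]).inv().apply(np.atleast_2d(P)-im["position"])@im["mtx"].T
    return p[:,:2]/p[:,2:]
def blob(mask,roi):
    x0,y0,x1,y1=roi; m=np.zeros_like(mask,np.uint8); m[y0:y1,x0:x1]=(mask[y0:y1,x0:x1]>0)
    n,l,st,c=cv2.connectedComponentsWithStats(m); k=1+np.argmax(st[1:,4])
    cn=max(cv2.findContours((l==k).astype(np.uint8),0,1)[0],key=cv2.contourArea)
    return cn[:,0,:].astype(np.float32),c[k],st[k]
def rect(P): # min area rect of world xy
    r=cv2.minAreaRect(np.float32(P[:,:2])); return r, cv2.boxPoints(r)
def totool(s,target):  # world target pos -> shift in tool axes
    return R.from_quat(s["ee_rot"]).inv().apply(np.array(target)-s["position"])
E
python3 - <<'E'
from h import *
im=get_image("top"); c=im["color"]; hsv=cv2.cvtColor(c,cv2.COLOR_BGR2HSV)
H,S,V=[hsv[...,i].astype(int) for i in range(3)]
def rep(n,mask,roi,z):
    cn,ce,st=blob(mask,roi); P=ray(im,cn,z); r,b=rect(P); print(n,"area",st[4],"px",st[:4],"\n  c",np.array(r[0]),"size",np.array(r[1]),"ang",r[2],"\n  box",b.tolist())
rep("yellow",(H>15)&(H<35)&(S>120)&(V>120),(280,240,385,270),13)
rep("plate",(S<70)&(V>100),(405,270,500,360),3)
rep("rib",V<60,(435,290,475,340),38)
rep("holder",V<75,(315,195,350,230),22)
rep("blue",(H>100)&(H<125)&(S>120),(135,255,228,278),150)
rep("handle",(S<60)&(V>120),(150,268,215,292),122)
rep("cab top",(S<80)&(V>80),(140,130,240,212),160)
rep("drawer wood",(H>10)&(H<25)&(S<140)&(V>150),(145,205,230,265),100)
crops=[cv2.resize(c[y:y+h,x:x+w],(400,300),interpolation=cv2.INTER_CUBIC) for x,y,w,h in ((405,270,100,75),(300,190,64,48),(130,200,120,90),(280,235,110,82))]
cv2.imwrite("pics/c1.png",np.vstack([np.hstack(crops[:2]),np.hstack(crops[2:])]))
E
```

```text
yellow area 178 px [288 252  86   6] 
  c [543.435 -27.032] size [223.65    6.321] ang 89.13904571533203 
  box [[538.594482421875, -138.79685974121094], [544.9150390625, -138.891845703125], [548.275634765625, 84.73246765136719], [541.955078125, 84.82745361328125]]
plate area 2887 px [418 286  69  65] 
  c [ 389.765 -348.276] size [153.602 133.523] ang 74.66927337646484 
  box [[305.0736999511719, -404.69244384765625], [433.8457946777344, -439.9947509765625], [474.4565734863281, -291.85882568359375], [345.6844787597656, -256.5565185546875]]
rib area 65 px [452 301   8  25] 
  c [ 398.976 -348.893] size [ 6.442 64.368] ang 74.24760437011719 
  box [[367.12677001953125, -343.25567626953125], [429.0771484375, -360.73028564453125], [430.8260498046875, -354.53009033203125], [368.87567138671875, -337.05548095703125]]
holder area 102 px [327 202  12  20] 
  c [658.238 -26.579] size [51.729 24.936] ang 12.407224655151367 
  box [[630.29833984375, -19.959056854248047], [635.6561279296875, -44.31315994262695], [686.1771240234375, -33.198726654052734], [680.8193359375, -8.844623565673828]]
blue
[... 403 characters left out ...]
9, 385.3216552734375], [438.4291076660156, 276.62054443359375], [480.6551208496094, 276.66473388671875], [480.5414123535156, 385.3658447265625]]
cab top area 6243 px [143 133  90  79] 
  c [711.334 329.071] size [205.921 195.204] ang 89.52155303955078 
  box [[612.8753051757812, 226.92868041992188], [808.0726928710938, 225.29867553710938], [809.7921752929688, 431.2128601074219], [614.5947875976562, 432.8428649902344]]
drawer wood area 3261 px [147 207  76  56] 
  c [570.18 341.13] size [181.953 135.736] ang 89.57661437988281 
  box [[501.64190673828125, 250.65737915039062], [637.374267578125, 249.65438842773438], [638.7188110351562, 431.6022644042969], [502.9864501953125, 432.6052551269531]]
```

View pics/c1.png

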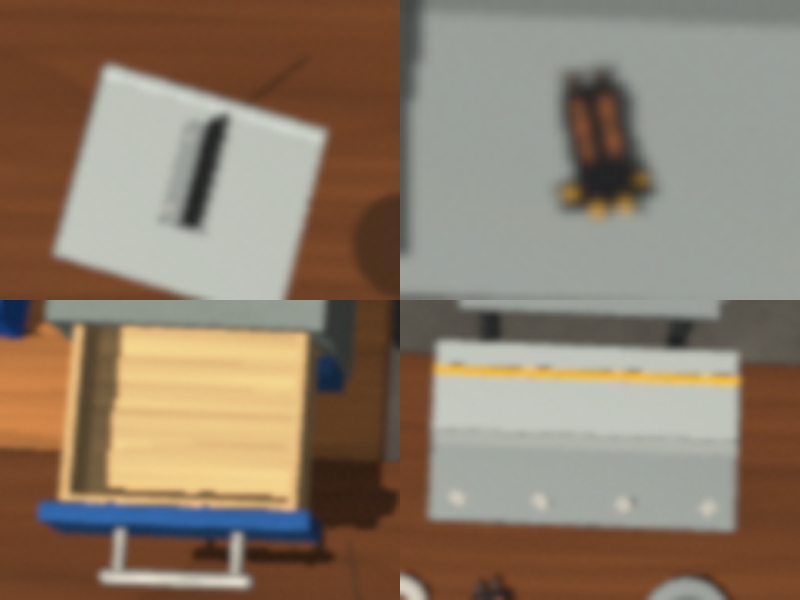

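The crops show the plate's rib running up-right, with its bright flanged edge at the top, so the plain edge is on the robot side. The holder's brushes point away from the robot and its ears toward it, and the yellow line marks the lap edge. I'll move over the holder next.

>>> carry_out(motion=[[0,0,-0.15,48,38.5,0,1],[0,0,-0.3,96,77,0,1],[0,0,-0.456,144,115,0,1],[0,0,-0.456,193,153.5,0,1],[0,0,-0.456,241,192,0,1]])

```text
clock: 0.78
position: [337.7, 361.5, 245.3]
ee_rot: [0.994, 0.108, 0.0, 0.0]
contact_force: [0.7, 0.6, -0.0]
gripper_width: 85.3
grasp_force: 0.0
```

>>> carry_out(motion=[[0,0,0,26,55,0,1],[0,0,0,53,111,0,1],[0,0,0,79,167,0,1],[0,0,0,106,223,0,1],[0,0,0,132,278,0,1]])

```text
clock: 1.4
position: [526.4, 118.3, 245.3]
ee_rot: [0.994, 0.108, 0.0, -0.0]
contact_force: [0.2, 0.9, 0.2]
gripper_width: 85.6
grasp_force: 0.0
```

>>> carry_out(motion=[[0,0,0,26,55,10,1],[0,0,0,53,111,25,1],[0,0,0,79,167,45,1],[0,0,0,79,167,45,1],[0,0,0,79,167,45,1]])

```text
clock: 2.02
position: [638.2, -26.3, 199.6]
ee_rot: [0.994, 0.107, -0.001, 0.0]
contact_force: [-0.6, 0.3, 0.8]
gripper_width: 85.1
grasp_force: 0.0
```

```bash
python3 - <<'E'
from h import *
s=read_state(); print(s["position"],s["ee_rot"],s["contact_force"])
w=get_image("wrist"); cv2.imwrite("pics/w1.png",w["color"]); print(w["mtx"],w["position"],w["orientation"])
print(proj(w,[[658,-27,12],[633,-30,12],[545,-27,13]]))
E
```

```text
[638.219 -26.338 199.646] [ 0.994  0.107 -0.001  0.   ] [-0.597  0.278  0.799]
[[331.27    0.    319.979]
 [  0.    331.27  233.212]
 [  0.      0.      1.   ]] [720.876  -8.358 328.698] [ 0.768 -0.619 -0.104  0.129]
[[324.922 190.004]
 [322.388 214.94 ]
 [302.026 291.705]]
```

View pics/w1.png

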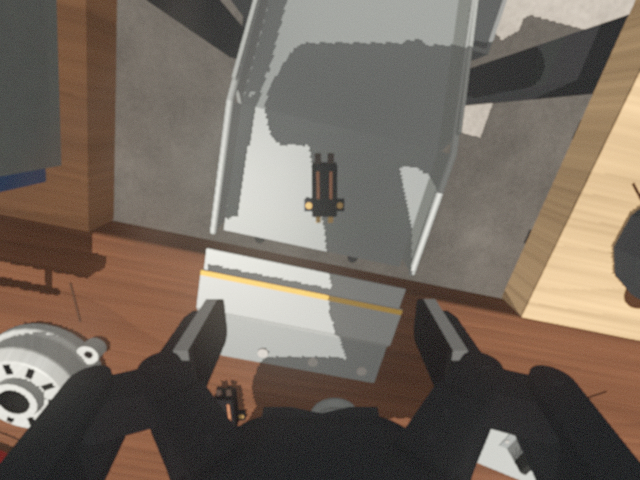

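The wrist view shows the holder at (323,190), upright in the tool's axis with its ears at (322,206). The yellow lap line runs from (202,272) to (402,312), and the pan's side walls start near (215,232) and (414,270).

```bash
python3 - <<'E'
from h import *
s=read_state(); im=get_image("wrist"); c=im["color"]; hsv=cv2.cvtColor(c,cv2.COLOR_BGR2HSV)
H,S,V=[hsv[...,i].astype(int) for i in range(3)]
def rep(n,mask,roi,z):
    cn,ce,st=blob(mask,roi); P=ray(im,cn,z); r,b=rect(P); print(n,"area",st[4],"px",st[:4],"\n  c",np.array(r[0]),"size",np.array(r[1]),"ang",r[2],"\n  box",b.tolist()); return P
P=rep("yellow",(H>15)&(H<35)&(S>120)&(V>110),(190,260,410,320),13)
ys=P[:,:2]; q=np.polyfit(ys[:,1],ys[:,0],1); print("edge x at y=-27",np.polyval(q,-27),"yaw",-np.arctan(q[0]))
rep("holder",(V<70),(300,150,350,228),22)
# base sheet far corners, pan near edge: z=2
print(ray(im,[[206,248],[405,289]],2), ray(im,[[213,232],[414,271]],39))
print("holder ears px ->",ray(im,[[308,206],[340,206]],7), "brush tips",ray(im,[[324,154]],12),"body top end", ray(im,[[324,163],[324,218]],[22]))
for t in ([658,-27,20],): print(totool(s,t))
E
```

```text
yellow area 406 px [269 285 134  30] 
  c [544.097 -64.864] size [148.768   4.908] ang 89.4925537109375 
  box [[540.9840698242188, -139.2232666015625], [545.8915405273438, -139.2667236328125], [547.2090454101562, 9.495361328125], [542.3015747070312, 9.538818359375]]
edge x at y=-27 544.7155300376503 yaw -0.013662781399047731
holder area 862 px [313 159  32  57] 
  c [661.931 -27.378] size [53.268 29.087] ang 19.42461395263672 
  box [[631.976318359375, -22.51964569091797], [641.6497802734375, -49.9512939453125], [691.8857421875, -32.23615264892578], [682.2122802734375, -4.80450439453125]]
[[ 568.141   82.967    2.   ]
 [ 566.528 -138.054    2.   ]] [[ 602.697   68.083   39.   ]
 [ 604.52  -126.023   39.   ]]
holder ears px -> [[637.6   -13.489   7.   ]
 [644.469 -44.804   7.   ]] brush tips [[691.182 -17.876  12.   ]] body top end [[684.253 -19.306  22.   ]
 [633.087 -30.744  22.   ]]
[ 19.001   5.671 180.493]
```

>>> carry_out(motion=[[0,0,0,25,4,55,1],[0,0,0,25,4,110,1],[0,0,0,25,4,150,1],[0,0,0,25,4,180,1],[0,0,0,25,4,181,1]])

```text
clock: 2.75
position: [662.0, -23.3, 17.9]
ee_rot: [0.994, 0.109, -0.002, 0.0]
contact_force: [-0.3, 0.2, 0.8]
gripper_width: 85.8
grasp_force: 0.0
```

>>> carry_out(motion=[[0,0,0,0,0,0,-1],[0,0,0,0,0,0,-1],[0,0,0,0,0,0,-1],[0,0,0,0,0,0,-1],[0,0,0,0,0,0,-1]])

```text
clock: 3.38
position: [664.6, -24.5, 20.8]
ee_rot: [0.994, 0.108, 0.001, 0.0]
contact_force: [-0.6, 0.9, 5.6]
gripper_width: 22.3
grasp_force: 61.3
```

>>> carry_out(motion=[[0,0,0,0,0,-40,-1],[0,0,0,0,0,-100,-1],[0,0,0,0,0,-160,-1],[0,0,0,0,0,-220,-1],[0,0,0,0,0,-260,-1]])

```text
clock: 4.0
position: [664.0, -24.7, 282.7]
ee_rot: [0.994, 0.108, 0.002, -0.0]
contact_force: [0.5, 0.5, -0.3]
gripper_width: 22.7
grasp_force: 60.5
```

>>> carry_out(motion=[[0,0,0.11,-7,-61,0,-1],[0,0,0.216,-15,-122,0,-1],[0,0,0.216,-22,-183,0,-1],[0,0,0.216,-30,-244,0,-1],[0,0,0.216,-37,-305,0,-1]])

```text
clock: 4.62
position: [561.0, 266.9, 278.9]
ee_rot: [1.0, -0.0, -0.0, 0.0]
contact_force: [0.9, 0.1, -0.6]
gripper_width: 22.4
grasp_force: 60.5
```

>>> carry_out(motion=[[0,0,0,-14,-45,0,-1],[0,0,0,-22,-64,0,-1],[0,0,0,-22,-64,0,-1],[0,0,0,-22,-64,0,-1]])

```text
clock: 5.12
position: [540.4, 328.3, 279.1]
ee_rot: [1.0, -0.0, -0.0, 0.0]
contact_force: [0.7, -0.6, -0.6]
gripper_width: 22.1
grasp_force: 60.5
```

```bash
python3 - <<'E'
from h import *
s=read_state(); print(s["position"],s["ee_rot"],s["gripper_width"],s["grasp_force"])
w=get_image("wrist"); cv2.imwrite("pics/w2.png",w["color"]); np.savez("w2.npz",**w)
E
```

```text
[540.389 328.337 279.125] [ 1. -0. -0.  0.] 22.12522632001914 60.47517657279968
```

View pics/w2.png

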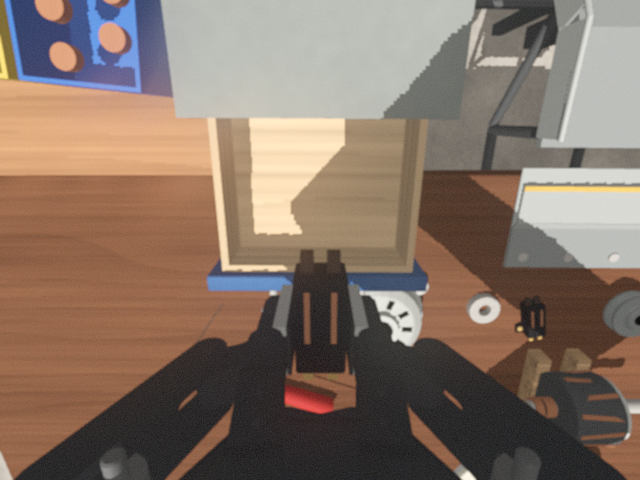

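The wrist view shows the holder held, brushes forward. The drawer is open ahead: its rim's front outer corners are near (222,272) and (414,272), the blue front spans rows 264-290, and the cabinet's top front edge is on row 117.

```bash
python3 - <<'E'
from h import *
im=dict(np.load("w2.npz"))
print("cab front",ray(im,[[176,117],[461,117]],160))
print("blue lower corners z150",ray(im,[[209,290],[426,290]],150))
print("blue upper",ray(im,[[209,264],[426,264]],150))
print("rim inner front",ray(im,[[240,262],[400,262]],130),"floor corner",ray(im,[[243,248],[397,248]],88))
print(ray(im,[[209,117],[427,117]],135))
E
```

```text
cab front [[626.273 429.908 160.   ]
 [625.958 228.362 160.   ]]
blue lower corners z150 [[483.257 425.596 150.   ]
 [482.863 235.37  150.   ]]
blue upper [[508.154 422.835 150.   ]
 [507.788 237.934 150.   ]]
rim inner front [[501.061 401.547 130.   ]
 [500.771 254.97  130.   ]] floor corner [[498.222 408.206  88.   ]
 [497.913 248.237  88.   ]]
[[626.374 414.464 135.   ]
 [626.109 244.775 135.   ]]
```

>>> carry_out(motion=[[0,0,0,11,-1,50,-1],[0,0,0,11,-1,100,-1],[0,0,0,11,-1,140,-1],[0,0,0,11,-1,163,-1],[0,0,0,11,-1,163,-1]])

```text
clock: 5.8
position: [550.8, 328.2, 114.3]
ee_rot: [1.0, -0.001, -0.002, 0.002]
contact_force: [0.4, 0.6, -0.7]
gripper_width: 22.5
grasp_force: 60.5
```

>>> carry_out(motion=[[0,0,0,0,0,3,-1],[0,0,0,0,0,6,-1],[0,0,0,0,0,6,-1]])

```text
clock: 6.18
position: [551.4, 330.5, 111.0]
ee_rot: [1.0, 0.0, 0.0, -0.0]
contact_force: [0.6, -0.5, -1.1]
gripper_width: 22.5
grasp_force: 60.5
```

>>> carry_out(motion=[[0,0,0,0,0,3,-1],[0,0,0,0,0,5,-1],[0,0,0,0,0,5,-1]])

```text
clock: 6.55
position: [552.9, 330.8, 108.7]
ee_rot: [1.0, 0.001, 0.002, -0.001]
contact_force: [-0.1, -2.4, 9.6]
gripper_width: 22.4
grasp_force: 61.7
```

>>> carry_out(motion=[[0,0,0,0,0,-1,0.2],[0,0,0,0,0,-1,0.2],[0,0,0,0,0,-1,0.2],[0,0,0,0,0,-40,0.2],[0,0,0,0,0,-100,0.2]])

```text
clock: 7.18
position: [550.0, 329.6, 203.5]
ee_rot: [1.0, 0.0, -0.002, 0.002]
contact_force: [1.0, 1.5, 0.7]
gripper_width: 51.4
grasp_force: 0.0
```

>>> carry_out(motion=[[0,0,0,-50,0,0,-1],[0,0,0,-100,0,0,-1],[0,0,0,-150,0,0,-1],[0,0,0,-155,0,0,-1],[0,0,0,-155,0,0,-1]])

```text
clock: 7.8
position: [396.2, 330.8, 205.6]
ee_rot: [1.0, 0.001, 0.0, -0.0]
contact_force: [-0.2, 0.5, -0.1]
gripper_width: -0.0
grasp_force: 0.0
```

```bash
python3 - <<'E'
from h import *
s=read_state(); print(s["position"],s["ee_rot"],s["gripper_width"],s["grasp_force"])
w=get_image("wrist"); cv2.imwrite("pics/w3.png",w["color"]); print(proj(w,[[445,330,122]]))
np.savez("w3.npz",**w)
E
```

```text
[396.226 330.781 205.607] [ 1.     0.001  0.    -0.   ] -0.026991904800642386 0.0
[[321.333 177.806]]
```

View pics/w3.png

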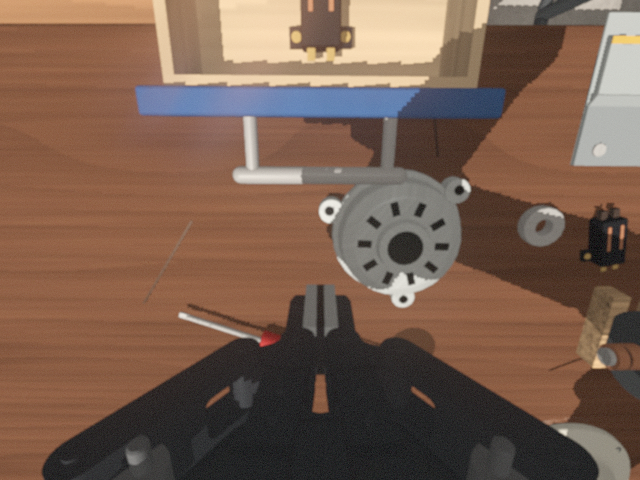

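The holder lies in the drawer at (321,25). The handle bar runs from (235,175) to (405,176), where I predicted it, and the closed fingers are centred on it with the housing well below.

>>> carry_out(motion=[[0,0,0,0,0,50,-1],[0,0,0,0,0,85,-1],[0,0,0,30,0,85,-1],[0,0,0,60,0,85,-1],[0,0,0,80,0,85,-1]])

```text
clock: 8.48
position: [478.0, 329.8, 118.8]
ee_rot: [1.0, -0.001, -0.001, 0.001]
contact_force: [-2.4, 0.7, 0.2]
gripper_width: -0.1
grasp_force: 0.9
```

>>> carry_out(motion=[[0,0,0,15,0,0,-1],[0,0,0,30,0,0,-1],[0,0,0,45,0,0,-1],[0,0,0,55,0,0,-1],[0,0,0,55,0,0,-1]])

```text
clock: 9.1
position: [532.3, 330.7, 120.7]
ee_rot: [1.0, -0.0, 0.001, -0.0]
contact_force: [-0.0, -0.6, 0.1]
gripper_width: -0.2
grasp_force: 0.0
```

>>> carry_out(motion=[[0,0,0,4,0,0,-1],[0,0,0,8,0,0,-1],[0,0,0,12,0,0,-1],[0,0,0,15,0,0,-1]])

```text
clock: 9.6
position: [546.4, 330.5, 120.5]
ee_rot: [1.0, 0.0, 0.0, -0.0]
contact_force: [-1.1, 0.6, 1.3]
gripper_width: 0.1
grasp_force: 0.5
```

```bash
python3 - <<'E'
from h import *
s=read_state(); print(s["position"],s["contact_force"])
w=get_image("wrist"); np.savez("w4.npz",**w); cv2.imwrite("pics/w4.png",w["color"])
E
```

```text
[546.371 330.5   120.497] [-1.082  0.587  1.334]
```

View pics/w4.png

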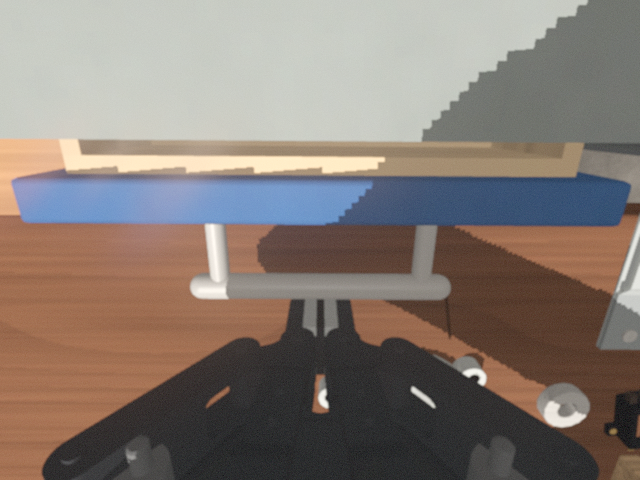

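The drawer is still open by roughly 20 mm: its wooden rim shows between rows 140 and 175. The fingers are centred on the bar.

>>> carry_out(motion=[[0,0,0,3,0,0,-1],[0,0,0,6,0,0,-1],[0,0,0,9,0,0,-1],[0,0,0,12,0,0,-1],[0,0,0,12,0,0,-1]])

```text
clock: 10.28
position: [558.6, 330.4, 120.2]
ee_rot: [1.0, 0.0, 0.0, -0.0]
contact_force: [0.4, -0.2, -0.1]
gripper_width: -0.2
grasp_force: 0.0
```

>>> carry_out(motion=[[0,0,0,2,0,0,-1],[0,0,0,4,0,0,-1],[0,0,0,6,0,0,-1],[0,0,0,8,0,0,-1],[0,0,0,8,0,0,-1]])

```text
clock: 10.9
position: [559.2, 330.2, 120.2]
ee_rot: [1.0, 0.0, -0.007, 0.002]
contact_force: [-22.6, 3.2, 11.2]
gripper_width: 0.1
grasp_force: 11.1
```

>>> carry_out(motion=[[0,0,0,-10,0,0,-1],[0,0,0,-40,0,0,-1],[0,0,0,-66,0,0,-1],[0,0,0,-66,0,-50,-1],[0,0,0,-66,0,-100,-1]])

```text
clock: 11.52
position: [500.1, 330.2, 221.3]
ee_rot: [1.0, 0.0, 0.0, 0.001]
contact_force: [0.5, 0.7, 0.1]
gripper_width: -0.1
grasp_force: 0.0
```

```bash
python3 - <<'E'
from h import *
s=read_state(); print(s["position"],s["ee_rot"])
im=get_image("wrist"); c=im["color"]; cv2.imwrite("pics/w5.png",c)
hsv=cv2.cvtColor(c,cv2.COLOR_BGR2HSV); H,S,V=[hsv[...,i].astype(int) for i in range(3)]
cn,ce,st=blob((H>100)&(H<125)&(S>120),(60,0,600,300)); print(st, ray(im,[[ce[0],st[1]],[ce[0],st[1]+st[3]]],150))
E
```

```text
[500.084 330.162 221.279] [1.    0.    0.    0.001]
[  60    0   47   34 1036] [[642.415 455.247 150.   ]
 [627.08  458.905 150.   ]]
```

>>> carry_out(motion=[[0,0,0.135,-9,61,0,-1],[0,0,0.27,-19,122,0,-1],[0,0,0.27,-28,183,0,-1],[0,0,0.27,-38,244,0,-1],[0,0,0.27,-47,305,0,-1]])

```text
clock: 12.2
position: [453.0, 23.4, 220.6]
ee_rot: [0.991, -0.134, 0.001, -0.0]
contact_force: [0.9, -0.9, 0.5]
gripper_width: -0.3
grasp_force: 0.0
```

>>> carry_out(motion=[[0,0,0,7,60,0,1],[0,0,0,14,120,0,1],[0,0,0,21,180,0,1],[0,0,0,28,240,0,1],[0,0,0,35,300,0,1]])

```text
clock: 12.82
position: [406.7, -275.4, 220.6]
ee_rot: [0.991, -0.134, 0.001, 0.0]
contact_force: [1.6, -0.5, 0.6]
gripper_width: 85.3
grasp_force: 0.0
```

>>> carry_out(motion=[[0,0,0,8,50,0,1],[0,0,0,8,72,0,1],[0,0,0,8,72,0,1],[0,0,0,8,72,0,1]])

```text
clock: 13.32
position: [395.5, -344.3, 220.2]
ee_rot: [0.991, -0.134, 0.0, 0.0]
contact_force: [0.9, -0.0, 0.4]
gripper_width: 85.5
grasp_force: 0.0
```

```bash
python3 - <<'E'
from h import *
s=read_state(); print(s["position"],s["ee_rot"],s["gripper_width"])
im=get_image("wrist"); c=im["color"]; cv2.imwrite("pics/w6.png",c); np.savez("w6.npz",**im)
print(proj(im,[[399,-350,38],[327,-331,1.5]]))
E
```

```text
[ 395.495 -344.313  220.226] [ 0.991 -0.134  0.     0.   ] 85.4513026900056
[[324.732 206.053]
 [324.789 261.399]]
```

View pics/w6.png

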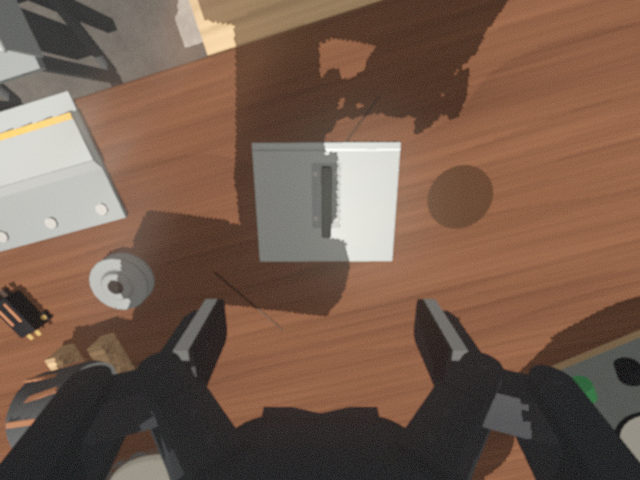

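The plate sits square in the tool's axes: corners (253,143), (401,143), (392,261) and (261,261), and the rib's top runs from (326,166) to (326,238).

```bash
python3 - <<'E'
from h import *
s=read_state(); im=dict(np.load("w6.npz"))
c=ray(im,[[253,143],[401,143],[392,261],[261,261]],3); print(c)
e=(c[2]+c[3])/2; t=(c[0]+c[1])/2; print("edge",e,"far",t,"len",np.linalg.norm(t-e),"yaw",np.arctan2(*(t-e)[[1,0]]),"rib from plate",e+(t-e)*75/130)
r=ray(im,[[326,166],[326,238]],38); print("rib",r,r.mean(0),np.linalg.norm(r[0]-r[1]))
print(totool(s,[399.5,-350.5,30]))
i5=cv2.imread("pics/w5.png"); hsv=cv2.cvtColor(i5,cv2.COLOR_BGR2HSV).astype(int)
print([(r,hsv[r,320].tolist()) for r in range(60,200,6)])
E
```

```text
[[ 472.907 -295.461    3.   ]
 [ 432.923 -439.675    3.   ]
 [ 307.659 -405.052    3.   ]
 [ 347.544 -261.285    3.   ]]
edge [ 327.602 -333.168    3.   ] far [ 452.915 -367.568    3.   ] len 129.9491350597556 yaw -0.26790814564614324 rib from plate [ 399.898 -353.014    3.   ]
rib [[ 435.628 -361.191   38.   ]
 [ 366.979 -342.597   38.   ]] [ 401.303 -351.894   38.   ] 71.12270397873814
[  5.358   5.226 190.352]
[(60, [106, 113, 204]), (66, [107, 110, 202]), (72, [110, 82, 134]), (78, [111, 85, 132]), (84, [112, 82, 131]), (90, [3, 66, 135]), (96, [13, 104, 194]), (102, [14, 98, 237]), (108, [11, 100, 145]), (114, [12, 100, 151]), (120, [14, 101, 239]), (126, [18, 22, 176]), (132, [16, 16, 238]), (138, [16, 16, 238]), (144, [14, 107, 214]), (150, [12, 117, 161]), (156, [11, 117, 166]), (162, [12, 114, 164]), (168, [11, 118, 169]), (174, [12, 120, 161]), (180, [11, 122, 161]), (186, [9, 118, 102]), (192, [11, 113, 102]), (198, [11, 117, 100])]
```

>>> carry_out(motion=[[0,0,0,7,6,55,1],[0,0,0,7,6,110,1],[0,0,0,7,6,160,1],[0,0,0,7,6,196,1],[0,0,0,7,6,196,1]])

```text
clock: 14.0
position: [399.4, -350.6, 22.2]
ee_rot: [0.991, -0.134, -0.003, -0.001]
contact_force: [-0.1, -0.6, 0.0]
gripper_width: 85.3
grasp_force: 0.0
```

>>> carry_out(motion=[[0,0,0,0,0,0,-1],[0,0,0,0,0,0,-1],[0,0,0,0,0,0,-1],[0,0,0,0,0,0,-1],[0,0,0,0,0,0,-1]])

```text
clock: 14.62
position: [401.0, -352.5, 25.2]
ee_rot: [0.991, -0.134, 0.001, 0.0]
contact_force: [-1.6, 1.8, 5.4]
gripper_width: 9.3
grasp_force: 59.4
```

>>> carry_out(motion=[[0,0,0,0,0,-10,-1],[0,0,0,0,0,-35,-1],[0,0,0,0,0,-65,-1],[0,0,0,0,0,-95,-1],[0,0,0,0,0,-106,-1]])

```text
clock: 15.25
position: [401.1, -352.5, 131.9]
ee_rot: [0.991, -0.135, 0.001, 0.0]
contact_force: [-0.6, 0.1, -2.3]
gripper_width: 9.3
grasp_force: 58.7
```

>>> carry_out(motion=[[0,0,-0.06,15,-40,0,-1],[0,0,-0.12,34,-92,0,-1],[0,0,-0.18,53,-144,0,-1],[0,0,-0.24,72,-196,0,-1],[0,0,-0.257,86,-234,0,-1]])

```text
clock: 15.88
position: [546.3, -147.6, 129.1]
ee_rot: [1.0, -0.006, -0.001, -0.0]
contact_force: [-1.1, -0.4, -3.0]
gripper_width: 8.6
grasp_force: 58.8
```

>>> carry_out(motion=[[0,0,0,30,-43,0,-1],[0,0,0,60,-86,0,-1],[0,0,0,86,-122,0,-1],[0,0,0,86,-122,0,-1],[0,0,0,86,-122,0,-1]])

```text
clock: 16.5
position: [632.2, -28.9, 128.8]
ee_rot: [1.0, -0.007, -0.002, 0.0]
contact_force: [-0.6, 0.4, -2.9]
gripper_width: 8.8
grasp_force: 58.9
```

```bash
python3 - <<'E'
from h import *
s=read_state(); print(s["position"],s["ee_rot"],s["gripper_width"],s["contact_force"])
im=get_image("wrist"); c=im["color"]; cv2.imwrite("pics/w7.png",c); np.savez("w7.npz",**im)
E
```

```text
[632.207 -28.948 128.802] [ 1.    -0.007 -0.002  0.   ] 8.824858799251375 [-0.618  0.401 -2.942]
```

View pics/w7.png

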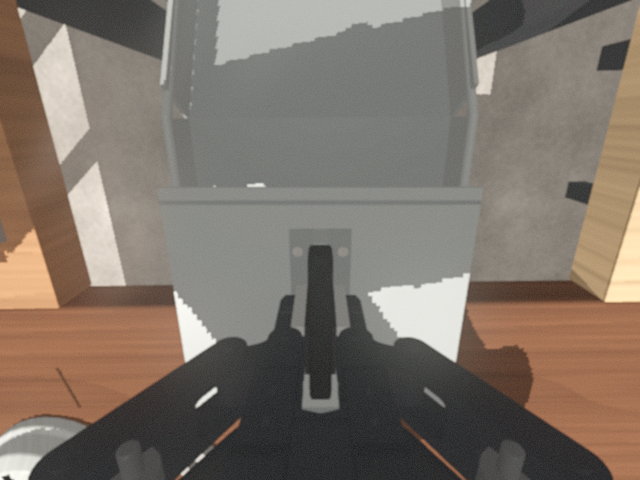

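The plate is held centred on the rib, with far corners at (160,190) and (480,190). It is well centred between the chute walls at (163,85) and (474,85).

```bash
python3 - <<'E'
from h import *
im=dict(np.load("w7.npz")); s=read_state()
for z in (108,104,112): print(z, ray(im,[[160,190],[480,190]],z).round(1).tolist())
print("rib ends z143", ray(im,[[320,246],[320,399]],143).tolist())
print("walls z39", ray(im,[[163,85],[474,85]],39).tolist())
sc=get_image("scene"); cv2.imwrite("pics/s2.png",cv2.resize(sc["color"][200:350,170:370],(800,600),interpolation=cv2.INTER_CUBIC))
E
```

```text
108 [[686.8, 43.5, 108.0], [684.8, -102.9, 108.0]]
104 [[686.0, 45.5, 104.0], [684.0, -104.9, 104.0]]
112 [[687.7, 41.6, 112.0], [685.7, -101.0, 112.0]]
rib ends z143 [[672.0612545764691, -29.45021469167742, 143.0], [599.1234044441542, -28.456708426465028, 143.0]]
walls z39 [[737.0582413906616, 64.53448556766708, 39.0], [734.5022499992258, -123.54479480564702, 39.0]]
```

View pics/s2.png

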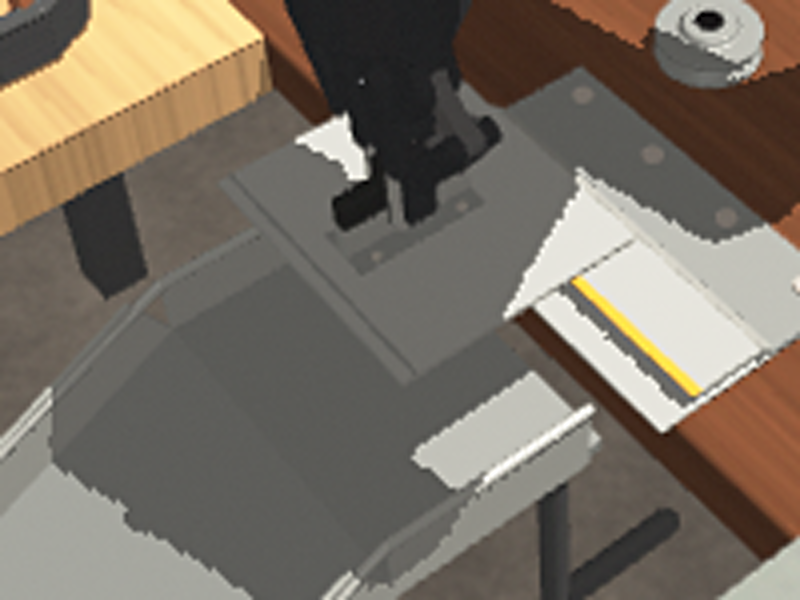

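The scene crop shows the plate level and square above the pan, its plain edge parallel to the yellow line and just on the chute side of it. I'll lower it in front of the lap.

>>> carry_out(motion=[[0,0,0,4,0,30,-1],[0,0,0,4,0,60,-1],[0,0,0,4,0,85,-1],[0,0,0,4,0,97,-1],[0,0,0,4,0,97,-1]])

```text
clock: 17.23
position: [636.9, -29.6, 32.9]
ee_rot: [1.0, -0.007, -0.001, 0.0]
contact_force: [0.3, 0.4, -2.6]
gripper_width: 8.9
grasp_force: 58.9
```

>>> carry_out(motion=[[0,0,0,0,0,2,-1],[0,0,0,0,0,4,-1],[0,0,0,0,0,6,-1],[0,0,0,0,0,6,-1]])

```text
clock: 17.73
position: [637.4, -28.8, 27.4]
ee_rot: [1.0, -0.006, -0.0, -0.0]
contact_force: [-0.4, -0.0, -1.9]
gripper_width: 8.8
grasp_force: 58.9
```

>>> carry_out(motion=[[0,0,0,0,0,1,-1],[0,0,0,0,0,2,-1],[0,0,0,0,0,2,-1]])

```text
clock: 18.1
position: [637.5, -28.8, 27.2]
ee_rot: [1.0, -0.006, 0.0, 0.0]
contact_force: [-4.0, 0.2, 7.5]
gripper_width: 9.0
grasp_force: 60.3
```

>>> carry_out(motion=[[0,0,0,0,0,-1,-1],[0,0,0,-5,0,-1,-1],[0,0,0,-11,0,-1,-1],[0,0,0,-17,0,-1,-1],[0,0,0,-22,0,-1,-1]])

```text
clock: 18.73
position: [616.5, -28.3, 27.2]
ee_rot: [1.0, -0.006, 0.002, -0.0]
contact_force: [4.8, 0.3, 3.6]
gripper_width: 9.0
grasp_force: 59.8
```

>>> carry_out(motion=[[0,0,0,-4,0,-0.5,-1],[0,0,0,-8,0,-0.5,-1],[0,0,0,-12,0,-0.5,-1],[0,0,0,-12,0,-0.5,-1]])

```text
clock: 19.23
position: [603.4, -28.3, 27.2]
ee_rot: [1.0, -0.006, 0.0, -0.0]
contact_force: [3.3, -0.1, 5.2]
gripper_width: 8.7
grasp_force: 60.2
```

```bash
python3 - <<'E'
from h import *
s=read_state(); print(s["position"],s["ee_rot"],s["contact_force"],s["wrist_torque"])
im=get_image("scene"); c=im["color"]; cv2.imwrite("pics/s3.png",c)
hsv=cv2.cvtColor(c,cv2.COLOR_BGR2HSV); H,S,V=[hsv[...,i].astype(int) for i in range(3)]
y=(H>15)&(H<35)&(S>120)&(V>110)
old=cv2.cvtColor(cv2.imread("pics/scene0.png"),cv2.COLOR_BGR2HSV); yo=cv2.inRange(old,(15,121,111),(35,255,255))
for n,m in (("now",y),("start",yo)):
    cn,ce,st=blob(m,(270,225,352,310)); cols=sorted(set(cn[:,0].astype(int))); print(n,st,[(x,cn[cn[:,0]==x][:,1].mean()) for x in cols[::8]])
w=get_image("wrist"); a=ray(w,[[163,85]],39); cv2.imwrite("pics/w8.png",w["color"])
E
```

```text
[603.357 -28.334  27.183] [ 1.    -0.006  0.    -0.   ] [ 3.277 -0.121  5.177] [ 0.18  -0.82   0.004]
now [310 264  35  35 132] [(np.int64(310), np.float32(265.4)), (np.int64(318), np.float32(273.5)), (np.int64(326), np.float32(281.5)), (np.int64(334), np.float32(288.5)), (np.int64(342), np.float32(296.5))]
start [276 235  69  64 256] [(np.int64(276), np.float32(236.0)), (np.int64(284), np.float32(241.5)), (np.int64(292), np.float32(249.5)), (np.int64(300), np.float32(256.5)), (np.int64(308), np.float32(264.5)), (np.int64(316), np.float32(271.5)), (np.int64(324), np.float32(279.5)), (np.int64(332), np.float32(286.5)), (np.int64(340), np.float32(294.5))]
```

The lap line hasn't moved. By the numbers the edge is about 18 mm in, so I'll slide 12 mm more.

>>> carry_out(motion=[[0,0,0,-4,0,0,-1],[0,0,0,-8,0,0,-1],[0,0,0,-13,0,0,-1],[0,0,0,-13,0,0,-1]])

```text
clock: 19.82
position: [590.3, -28.1, 27.2]
ee_rot: [1.0, -0.006, 0.0, -0.0]
contact_force: [2.4, 0.7, 5.7]
gripper_width: 9.0
grasp_force: 60.2
```

```bash
python3 - <<'E'
from h import *
s=read_state(); print(s["position"],s["ee_rot"],s["contact_force"],s["wrist_torque"])
w=get_image("wrist"); cv2.imwrite("pics/w9.png",w["color"]); g=cv2.cvtColor(w["color"],cv2.COLOR_BGR2GRAY).astype(int)
old=cv2.imread("pics/w7.png",0).astype(int)
for n,i in (("w7",old),("now",g)): # plate far edge row, in tool frame
    col=i[150:240,250:280].mean(1); d=np.diff(col); print(n,[(150+k,round(d[k],1)) for k in np.argsort(-abs(d))[:6]])
# far edge world from held pose
for r in (187,190,193): print(r, ray(w,[[320,r]],5))
E
```

```text
[590.261 -28.13   27.169] [ 1.    -0.006  0.    -0.   ] [2.401 0.716 5.686] [ 0.198 -0.882 -0.001]
w7 [(np.int64(182), np.float64(20.1)), (np.int64(183), np.float64(18.9)), (np.int64(186), np.float64(-18.5)), (np.int64(185), np.float64(-8.3)), (np.int64(187), np.float64(-8.1)), (np.int64(204), np.float64(7.6))]
now [(np.int64(204), np.float64(8.3)), (np.int64(187), np.float64(8.1)), (np.int64(199), np.float64(-7.0)), (np.int64(186), np.float64(6.3)), (np.int64(200), np.float64(-6.3)), (np.int64(203), np.float64(4.8))]
187 [[645.05  -28.865   5.   ]]
190 [[643.65  -28.847   5.   ]]
193 [[642.241 -28.828   5.   ]]
```

>>> carry_out(motion=[[0,0,0,0,0,0.6,-1],[0,0,0,0,0,1.2,-1],[0,0,0,0,0,1.2,-1],[0,0,0,0,0,1.2,-1]])

```text
clock: 20.38
position: [590.3, -28.1, 27.2]
ee_rot: [1.0, -0.006, 0.0, 0.0]
contact_force: [1.3, 0.9, 12.8]
gripper_width: 8.5
grasp_force: 61.2
```

```bash
python3 - <<'E'
from h import *
s=read_state(); print(s["position"],s["ee_rot"],s["contact_force"],s["grasp_force"])
im=get_image("top"); hsv=cv2.cvtColor(im["color"],cv2.COLOR_BGR2HSV)
cn,ce,st=blob(cv2.inRange(hsv,(100,121,40),(125,255,255)),(148,190,228,260)); print("blue now",st,ray(im,[[ce[0],st[1]],[ce[0],st[1]+st[3]]],150))
w=hsv[195:240,150:222]; print("wood px open",int(cv2.inRange(w,(10,40,150),(25,140,255)).sum()/255))
im=get_image("scene"); hsv=cv2.cvtColor(im["color"],cv2.COLOR_BGR2HSV); cn,ce,st=blob(cv2.inRange(hsv,(15,121,111),(35,255,255)),(300,255,352,310))
print([(x,cn[cn[:,0]==x][:,1].mean()) for x in (316,324,332,340)])
E
```

```text
[590.291 -28.144  27.162] [ 1.    -0.006  0.     0.   ] [ 1.278  0.88  12.757] 61.22625231742859
blue now [ 148  208   80   19 1037] [[624.852 319.336 150.   ]
 [577.862 316.21  150.   ]]
wood px open 184
[(316, np.float32(271.33334)), (324, np.float32(279.5)), (332, np.float32(286.5)), (340, np.float32(294.5))]
```

```bash
python3 - <<'E'
import cv2
h=cv2.cvtColor(cv2.imread("pics/w5.png"),cv2.COLOR_BGR2HSV)
for x in (250,320,390): print(x,[(r,h[r,x].tolist()) for r in range(0,96,4)])
E
```

```text
250 [(0, [41, 10, 206]), (4, [38, 10, 203]), (8, [43, 9, 205]), (12, [45, 10, 205]), (16, [45, 10, 206]), (20, [39, 9, 205]), (24, [43, 9, 204]), (28, [60, 7, 206]), (32, [45, 6, 184]), (36, [26, 12, 143]), (40, [112, 64, 184]), (44, [107, 99, 208]), (48, [108, 100, 206]), (52, [108, 97, 205]), (56, [107, 98, 204]), (60, [108, 94, 207]), (64, [109, 88, 206]), (68, [113, 72, 181]), (72, [126, 34, 152]), (76, [14, 16, 241]), (80, [14, 16, 240]), (84, [12, 16, 242]), (88, [15, 17, 241]), (92, [12, 16, 241])]
320 [(0, [41, 10, 206]), (4, [45, 10, 205]), (8, [47, 9, 206]), (12, [43, 9, 205]), (16, [47, 9, 206]), (20, [47, 9, 204]), (24, [45, 7, 206]), (28, [48, 6, 204]), (32, [53, 5, 194]), (36, [70, 6, 129]), (40, [112, 73, 165]), (44, [107, 114, 204]), (48, [106, 114, 204]), (52, [107, 111, 206]), (56, [106, 114, 203]), (60, [106, 113, 204]), (64, [107, 110, 207]), (68, [108, 107, 188]), (72, [110, 82, 134]), (76, [113, 88, 131]), (80, [109, 93, 132]), (84, [112, 82, 131]), (88, [115, 72, 128]), (92, [12, 98, 149])]
390 [(0, [45, 10, 206]), (4, [43, 9, 205]), (8, [50, 7, 205]), (12, [47, 9, 204]), (16, [47, 9, 204]), (20, [54, 6, 204]), (24, [41, 10, 207]), (28, [50, 7, 207]), (32, [47, 9, 204]), (36, [60, 4, 129]), (40, [113, 29, 150]), (44, [106, 120, 200]), (48, [106, 114, 202]), (52, [107, 112, 203]), (56, [106, 117, 202]), (60, [106, 112, 203]), (64, [106, 114, 205]), (68, [107, 117, 194]), (72, [107, 105, 131]), (76, [19, 12, 227]), (80, [16, 12, 231]), (84, [18, 15, 228]), (88, [16, 15, 226]), (92, [20, 14, 225])]
```

The cabinet grey runs straight into the drawer's blue front with no wood between them, so the drawer is shut. I'm handing in.

```bash
python3 -c "
from bench import *
print(job_done())"
```

```text
the job is handed in; nothing more can be done
None
```

I handed the job in with no verdict shown. The holder is in the top drawer, which is shut. The plate's edge is about 32 mm under the lap by my measurement, with the lap not lifted. The arm still grips the rib and presses the plate down with about 15 N.

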